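# Roll the press-in slats of a bamboo tray top home

## Robot

A 7-joint arm with a two-finger parallel gripper is mounted at the origin on the work surface. World frame = base frame: x ahead of the robot, y to its left, z up, the work surface at z = 0. Lengths are in mm, angles in rad, forces in N, time in s.
With the tool pointing down it reaches from about 350 to 775 mm from the base axis. Payload 3.1 kg.
Tool frame: the origin (TCP) lies on the mounting face of the last link; the fingertips stand 173 mm ahead of it and the grasp point (between the pads) lies 155 mm ahead of it; z points along the fingers, y is the line along which they close (so a half turn about z gives the same grasp; the last joint's range is limited). The gripper opens to 85 mm and grips with 20 to 120 N. Pads are 22 mm wide; open, the fingers measure 114 mm over their backs; the gripper's body (76 mm by 85 mm) begins 54 mm behind the grasp point. The pads swing forward as they close: fully open they stand 13 mm farther back than shut.
Start: joints at [1.308, 0.311, 0.014, 1.512, -0.004, 1.319, -0.027], TCP at [120.491, -536.651, 404.704] pointing down, gripper open.
Joint ranges: [-2.7, 2.7], [-0.3, 1.91], [-1.27, 1.3], [0.12, 2.57], [-1.44, 4.58], [0.2, 2.03], [-3.05, 3.05]. Speed limits (rad/s): [2.79, 2.79, 3.14, 3.14, 3.14, 3.14, 3.14].

## Interface

Orientations are given as a 3x3 rotation matrix whose columns are the frame's x, y, z axes.
In Python, from workcell import env gives the robot as it stands. The module is installed in compiled form; this text tells all that it offers.
- The arm moves only by the tool send_rows, never from a script. Its argument "moves" is a list that holds one entry, the list of rows, each a list of 5 numbers: the shift along the tool's x, y, z in units of 30 mm (1.0 is 30 mm), then the turn about the tool's z in units of 5 degrees (1.0 is 5 degrees), then the finger opening in mm, from 0 to 85.4. A call has 1 to 10 rows; each row shifts and turns the commanded pose from where the row before left it, along the tool's axes as they then stand; what a row does not reach is not made up. A row lasts 1/10 s, in which the tool goes at most 50 mm and 8.59 degrees, less where a joint would pass 70% of its speed; a pose out of reach is approached as far as the arm can. A call is refused whole if a number of a shift passes 1 or a number of a turn 1, either way. A call with a gripper value outside its range is refused whole. The fingers move at their own pace and stop on an object; "force" is the grip in N (left out, the last holds). Time passes only in rows, so rows that do not move let the fingers close. It gives the time, the measured TCP pose, the force, the opening and the grip force at its end, in the units of the state.
- env.observe(): the state, without advancing time (a new reading comes with each control period).
- env.get_image(name): name is "scene" or "top" or "wrist"; returns a dict with "image" (420x560x3 uint8, red, green, blue), "mtx" (3x3 intrinsics, pixels), "distortion" ([k1, k2, p1, p2, k3] as OpenCV has them; the pictures are not rectified), "R" (3x3) and "t" (3): a world point X has camera coordinates R X + t; the wrist camera has in their place "mount" (4x4, takes a point from camera to tool coordinates, whose origin is the TCP and whose axes are the flange's). Camera axes: x right, y down, z forward; pixel columns grow to the right and rows downward; lengths in mm; the calibration is good to about 2 mm. A picture is of the moment at which its call begins: read the wrist's pose just before it. There is no depth.
- env.finish_job(): hands the job in; it is judged then, once.
The state is a dict: "t": time; "q": joint angles; "qvel": joint speeds; "tau": joint torques, N m; "eef_pos": TCP position; "tool_rot": TCP orientation; "wrist_force": force on the tool from outside, world axes, zero at the start; "torque": the same for the moment, N m; "width": opening from 0.0 (shut) to 1.0 (fully open); "gripper_force": force on a finger pad.
Only numpy, scipy, OpenCV 4.12 (cv2) and the standard library are available. Lean on these libraries where they do the work, as an engineer would, in place of code of your own. Each camera call takes 0.05 s, during which the arm holds its last target. There are 200 camera calls.

## Task

Take the hand roller out of its rest and roll it along the slatted bamboo tray top with steady, firm downward pressure until every slat is pressed fully home; roll rather than dab or scrape, push with the wheel and not with the fingers, and never press it against anything with more than 25 N. Then set the roller back in its rest, upright as it was, let go, and leave the mug, remote control and brush pot alone.

Things in the scene. Friction and masses are not known exactly. Their poses are not given: they have to be found in the camera images.
- roller: Hand roller, about 0.4 kg: black rubber wheel 44 mm in diameter, 90 mm long, in a steel fork under a flat steel shoulder plate, upright wooden handle on top; symmetric (half turn is the same). Origin at the wheel's lowest line, below its middle; y = axle, x = rolling direction, z up. Plate 76 (x) by 112 mm (y), z 52 to 60 mm. Fork legs at y = +-51 mm, feet 11 mm above the wheel's underside.
- handle_mid (a point): Middle of the roller's 28 x 28 mm handle, 85 mm above the wheel's underside; axes as roller. The handle runs from z = 60 mm (top of the shoulder plate) to 110 mm, free on all four sides. Fingertips may come down on or just above the plate, which then carries the push. At the start the roller hangs upright in its rest.
- wheel (a joint): Angle of the wheel on its axle in rad, 0 at the start, unlimited both ways, turning almost freely; rolling 22 mm without slip is 1 rad.
- rest: Fixed bamboo rest for the roller, 84 (x) by 130 mm (y), 62 mm high, origin under its middle on the table: two upright rails along its y, at x = -38..-28 and 28..38 mm, on a 6 mm foot. The wheel hangs in the 56 mm gap, axle along the rails (either way round), the shoulder plate lying on the rails; the roller's origin is then 10 mm above the rest's origin. Parked = within 15 mm of its middle.
- rest_top (a point): Middle of the gap between the rails, at the height of their top edges, 62 mm above the table; axes as rest.
- tray: Fixed slatted bamboo tray top: frame 204 (x) by 144 mm (y), rim 22 mm high, origin under its middle on the table. Seven flat slats side by side, each 23.5 mm along x, 120 mm along y, spaced 26 mm from x = -78 to +78 mm; roll along x. Their backing lies at an unknown height, new each time: the top of a slat fully home is 24 to 42 mm above the table (equal for all seven), to be found by feel.
- slat1 (a joint): How far slat 1 (centre at tray x = -78 mm) has gone down, in m: 0 = standing 4 mm proud, 0.004 = fully home (at least 0.003 counts). Starts at 0 to 0.0008. It moves straight down as a whole, wherever pressed; a friction fit needs about 8 N of downward push (a little more when fast); it stays where left and stops hard when home.
- slat2 (a joint): How far slat 2 (centre at tray x = -52 mm) has gone down, in m: 0 = standing 4 mm proud, 0.004 = fully home (at least 0.003 counts). Starts at 0 to 0.0008. It moves straight down as a whole, wherever pressed; a friction fit needs about 8 N of downward push (a little more when fast); it stays where left and stops hard when home.
- slat3 (a joint): How far slat 3 (centre at tray x = -26 mm) has gone down, in m: 0 = standing 4 mm proud, 0.004 = fully home (at least 0.003 counts). Starts at 0 to 0.0008. It moves straight down as a whole, wherever pressed; a friction fit needs about 8 N of downward push (a little more when fast); it stays where left and stops hard when home.
- slat4 (a joint): How far slat 4 (centre at tray x = 0 mm) has gone down, in m: 0 = standing 4 mm proud, 0.004 = fully home (at least 0.003 counts). Starts at 0 to 0.0008. It moves straight down as a whole, wherever pressed; a friction fit needs about 8 N of downward push (a little more when fast); it stays where left and stops hard when home.
- slat5 (a joint): How far slat 5 (centre at tray x = 26 mm) has gone down, in m: 0 = standing 4 mm proud, 0.004 = fully home (at least 0.003 counts). Starts at 0 to 0.0008. It moves straight down as a whole, wherever pressed; a friction fit needs about 8 N of downward push (a little more when fast); it stays where left and stops hard when home.
- slat6 (a joint): How far slat 6 (centre at tray x = 52 mm) has gone down, in m: 0 = standing 4 mm proud, 0.004 = fully home (at least 0.003 counts). Starts at 0 to 0.0008. It moves straight down as a whole, wherever pressed; a friction fit needs about 8 N of downward push (a little more when fast); it stays where left and stops hard when home.
- slat7 (a joint): How far slat 7 (centre at tray x = 78 mm) has gone down, in m: 0 = standing 4 mm proud, 0.004 = fully home (at least 0.003 counts). Starts at 0 to 0.0008. It moves straight down as a whole, wherever pressed; a friction fit needs about 8 N of downward push (a little more when fast); it stays where left and stops hard when home.
- mug: White mug, 84 mm wide with a handle, 100 mm high; bystander, origin at its underside.
- remote: Black remote control, 42 x 150 x 18 mm, lying flat; bystander, origin at its underside.
- brushpot: Metal pot, 72 mm wide and 95 mm high, with brushes to about 185 mm; bystander, origin at its underside.
There are look-alikes about, which are no part of the job. What is shaped like the roller but orange is not meant.

How it is judged (in metres and radians):
On the way, in this order (a step that is already met when the one before it is completed fails the run):
1. the roller is lifted clear out of its rest (z of roller in the frame of rest above 0.05 m and not (value of joint each of slat1, slat2, slat3, slat4, slat5, slat6, slat7 above 0.003 m)), for 0.1 s.
2. all seven slats are home, with the wheel on the slats and rolled by at least 2.5 rad from where it began (value of joint each of slat1, slat2, slat3, slat4, slat5, slat6, slat7 above 0.003 m and (value of joint wheel above 2.5 rad or value of joint wheel below -2.5 rad) and contact force between wheel and anything else above 1 N), for 0.1 s.
3. the roller hangs upright in its rest again (horizontal distance between roller and rest below 0.015 m and z of roller in the frame of rest between 0.006 and 0.013 m and angle between roller's own z axis and vertical below 0.08 rad and angle between the y axis of roller and the y axis of rest, either way round below 0.15 rad and linear speed of roller below 0.02 m/s), for 0.2 s.
At the end, for the whole second after the job is handed in: All seven slats are at least 3 mm down (within 1 mm of fully home); the roller hangs at rest and upright (within 0.08 rad) in its rest, its shoulder plate on the rails, within 15 mm of the rest's middle and its axle along the rails within 0.15 rad, either way round (all of step 3 and value of joint each of slat1, slat2, slat3, slat4, slat5, slat6, slat7 above 0.003 m); the robot touches nothing.
It fails at once if the wheel is pressed against anything with more than 25 N (contact force between wheel and anything else above 25 N).
It fails at once if the fingers come down on the slats (grasp point lower than 70 mm over the tray) (horizontal distance between the grasp point and tray below 0.1 m and height (world z) of the grasp point below 0.07 m).
It fails at once if the mug, remote or brush pot is moved by more than 20 mm (distance of any of mug, remote, brushpot from where it was at the start of the episode above 0.02 m).
It also fails if it takes over 67 s, if anything falls off the work surface, if the arm or the gripper's body presses on something with over 40 N, if the wrist force passes 120 N, or if a joint passes its speed limit or range.

## Working session

There is one attempt and no reset: what is moved stays moved. The work goes in short steps, Python scripts to look and compute and a tool call to move; the robot and the scene stay as the last step left them, time stands still between calls to the robot, and variables do not carry over. Pictures are saved under pics/ and viewed, at most 10 in all, crops included, and the job is handed in when it is done.

Besides the shell and the picture viewer there is one more tool, called after "Request:" as name([rows], argument=value, ...), one row to a line, values as JSON. send_rows: Moves the arm, as the interface text tells. Its arguments: {"type":"object","properties":{"moves":{"type":"array"},"force":{"type":"number"}},"required":["moves"]}

```bash
mkdir -p pics
cat > h.py <<'E'
import numpy as np, cv2
from workcell import env
def snap(name,fn):
    s=env.observe(); d=env.get_image(name); cv2.imwrite('pics/'+fn,d['image'][:,:,::-1])
    if 'mount' in d:
        T=np.eye(4);T[:3,:3]=s['tool_rot'];T[:3,3]=s['eef_pos']
        C=np.linalg.inv(T@np.array(d['mount'])); d['R']=C[:3,:3]; d['t']=C[:3,3]
    np.savez('pics/'+fn+'.npz',**{k:np.array(d[k]) for k in('mtx','distortion','R','t')})
    return d
def unproj(fn,px,z):
    d=np.load('pics/'+fn+'.npz')
    u=cv2.undistortPoints(np.array(px,float).reshape(-1,1,2),d['mtx'],d['distortion']).reshape(-1,2)
    R,t=d['R'],d['t'].ravel(); c=-R.T@t
    r=np.c_[u,np.ones(len(u))]@R
    return c+r*((np.broadcast_to(z,len(u))-c[2])/r[:,2])[:,None]
def proj(fn,X):
    d=np.load('pics/'+fn+'.npz')
    return cv2.projectPoints(np.array(X,float).reshape(-1,1,3),cv2.Rodrigues(d['R'])[0],d['t'].ravel(),d['mtx'],d['distortion'])[0].reshape(-1,2)
E
python3 - <<'E'
from h import *
print(env.observe())
for n in('scene','top'): snap(n,n+'0.png')
E
```

```text
{'t': 0.0, 'q': array([ 1.30830277,  0.31178735,  0.01395851,  1.5130806 , -0.00445207,
        1.31921792, -0.02717955]), 'qvel': array([-3.86496595e-04, -1.73697326e-03,  9.40152151e-04, -6.92297560e-05,
       -2.73780952e-03, -1.62554751e-03,  2.65678000e-03]), 'tau': array([-4.51509495e-04, -3.79914093e+01,  1.45582929e-01, -2.30592155e+01,
        1.20590048e-02,  1.37656205e-02,  1.56958446e-07]), 'eef_pos': array([ 120.43430445, -536.32122912,  403.57712203]), 'tool_rot': array([[ 9.75698545e-01,  2.19116442e-01, -5.78097839e-04],
       [ 2.19117201e-01, -9.75695609e-01,  2.39371783e-03],
       [-3.95445901e-05, -2.46221818e-03, -9.99996968e-01]]), 'wrist_force': array([ 0.11992505,  0.08694691, -0.73805137]), 'torque': array([0.01591579, 0.01177271, 0.00142535]), 'gripper_force': 0.0, 'width': 0.9907798160508827}
```

View pics/scene0.png

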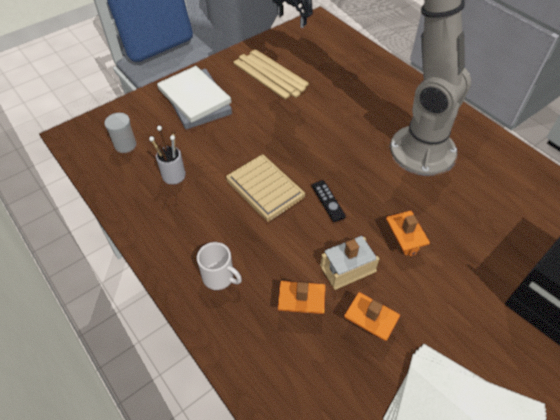

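View pics/top0.png

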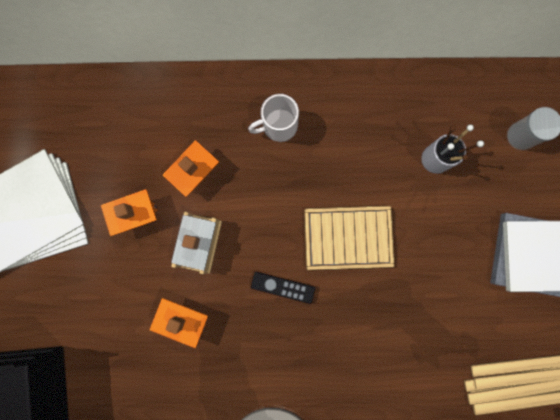

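The top view shows the steel roller in its rest at about (195,243) and three orange look-alikes around it. The tray is at (349,238), the remote at (283,288), the mug at (279,118) and the brush pot at (443,155). I'll enlarge the rest and tray.

Run:
```python
from h import *
im=cv2.imread('pics/top0.png')
c=cv2.resize(im[195:285,160:410],None,fx=3.2,fy=3.2,interpolation=cv2.INTER_CUBIC)
cv2.imwrite('pics/topc.png',c)
print(unproj('top0.png',[[195,243],[349,238],[283,288],[279,118]],[60,22,18,100]).round())
```

```text
[[ 490.  171.   60.]
 [ 501. -186.   22.]
 [ 384.  -29.   18.]
 [ 768.  -24.  100.]]
```

View pics/topc.png

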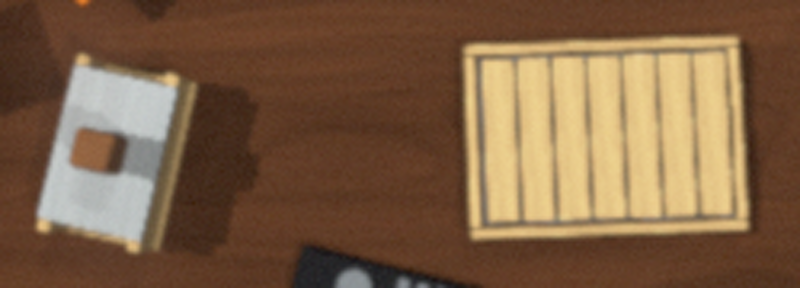

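Run:
```python
from h import *
cv=lambda P:np.array(P,float)/3.2+[160,195]
A=unproj('top0.png',cv([[82,66],[181,83],[148,241],[43,221]]),70)
B=unproj('top0.png',cv([[463,44],[740,37],[749,230],[471,241]]),22)
H=unproj('top0.png',cv([[97,148]]),120)
for P in(A,B):
    print(P.round(),P.mean(0).round(1),np.linalg.norm(np.diff(P,axis=0),axis=1).round())
    e1=(P[1]-P[0]+P[2]-P[3]);e2=P[0]-P[3]+P[1]-P[2]
    print(np.degrees(np.arctan2(e1[1],e1[0])),np.degrees(np.arctan2(e2[1],e2[0])))
print(H)
```

```text
[[552. 191.  70.]
 [540. 120.  70.]
 [428. 143.  70.]
 [442. 218.  70.]] [490.6 168.1  70. ] [ 72. 114.  76.]
-100.545488590543 -12.539689106156438
[[ 571.  -82.   22.]
 [ 575. -288.   22.]
 [ 432. -291.   22.]
 [ 425.  -87.   22.]] [ 500.6 -186.9   22. ] [206. 143. 204.]
-88.577548400395 1.370214701112712
[[491.98948306 168.85875233 120.        ]]
```

The rest centre is about (491,168) with its long axis near -12°. The tray centre is about (501,-187) and its x axis lies along world -y, at -88.6°. Next I'll turn the tool and travel above the rest.

Request:
send_rows([
  [[0,0,0,1,85],[0,0,0,1,85],[0,0,0,1,85],[0,0,0,1,85],[0,0,0,1,85],[0.8,-1,0,0,85],[0.9,-1,0,0,85],[0.9,-1,0,0,85],[0.9,-1,0,0,85],[0.9,-1,0,0,85]],
])

```text
t: 1.1
eef_pos: [282.5, -417.1, 404.3]
tool_rot: [[0.977, -0.214, -0.001], [-0.214, -0.977, 0.001], [-0.001, -0.001, -1.0]]
wrist_force: [0.9, 0.1, 0.2]
width: 0.995
gripper_force: 0.0
```

Request:
send_rows([
  [[0.9,-1,0,0,85],[0.9,-1,0,0,85],[0.86,-1,0,0,85],[0,-1,0,0,85],[0,-1,0,0,85],[0,-1,0,0,85],[0,-1,0,0,85],[0,-1,0,0,85],[0,-1,0,0,85],[0,-1,0,0,85]],
])

```text
t: 2.1
eef_pos: [423.5, -141.1, 404.3]
tool_rot: [[0.977, -0.214, -0.001], [-0.214, -0.977, 0.0], [-0.001, 0.0, -1.0]]
wrist_force: [0.6, 0.4, 0.1]
width: 0.997
gripper_force: 0.0
```

Request:
send_rows([
  [[0,-1,0,0,85],[0,-1,0,0,85],[0,-1,0,0,85],[0,-1,0,0,85],[0,-1,0,0,85],[0,-1,0,0,85],[0,-1,0,0,85],[0,-1,0,0,85],[0,-1,0,0,85],[0,-1,0,0,85]],
])

```text
t: 3.1
eef_pos: [487.7, 151.7, 404.2]
tool_rot: [[0.977, -0.214, -0.001], [-0.214, -0.977, -0.001], [-0.001, 0.001, -1.0]]
wrist_force: [0.5, -0.9, -0.3]
width: 0.994
gripper_force: 0.0
```

Request:
send_rows([
  [[0,-0.6,0,0,85],[0,0,0,0,85],[0,0,0,0,85],[0,0,0,0,85]],
])

```text
t: 3.5
eef_pos: [491.7, 166.7, 404.3]
tool_rot: [[0.976, -0.216, -0.001], [-0.216, -0.976, -0.002], [-0.0, 0.002, -1.0]]
wrist_force: [0.1, -0.2, -0.8]
width: 0.993
gripper_force: 0.0
```

Run:
```python
from h import *
snap('wrist','w1.png'); s=env.observe(); print(s['t'],s['eef_pos'],s['tool_rot'].round(4),s['wrist_force'],s['q'].round(2))
r=np.radians(-12);ex=np.array([np.sin(-r),-np.cos(r),0]);ex=np.array([np.cos(r+np.pi/2),np.sin(r+np.pi/2),0]);ey=np.array([np.cos(r),np.sin(r),0])
c=np.array([491,168,70.])
print(proj('w1.png',[c+a*38*ex+b*56*ey for a in(-1,1) for b in(-1,1)]+[c+[0,0,50]]).round())
```

```text
3.55 [491.72957512 166.6729249  404.45695275] [[ 9.763e-01 -2.163e-01 -4.000e-04]
 [-2.163e-01 -9.763e-01 -1.400e-03]
 [-1.000e-04  1.500e-03 -1.000e+00]] [-0.55125266 -0.06883688 -0.64887001] [ 0.05  0.29 -0.53  1.58  0.15  1.31 -2.28]
[[315. 252.]
 [318. 124.]
 [230. 253.]
 [223. 125.]
 [271. 211.]]
```

View pics/w1.png

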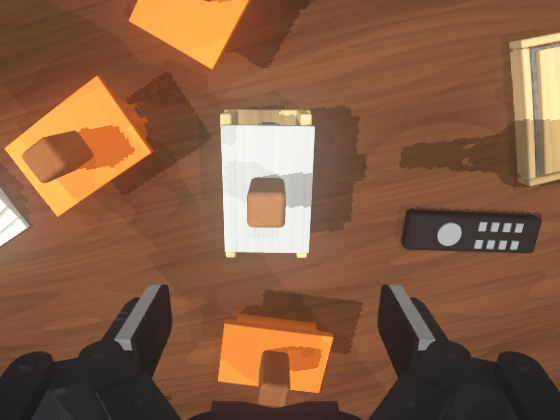

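The wrist view shows the steel plate corners at (222,126), (315,126), (309,253) and (226,252), and the handle top centre at about (266,209). That is about 3 mm off my prediction.

Run:
```python
from h import *
A=unproj('w1.png',[[222,126],[315,126],[309,253],[226,252]],70);print(A.round(1),A.mean(0))
e=A[0]-A[3]+A[1]-A[2];print(np.degrees(np.arctan2(e[1],e[0])))
e=A[1]-A[0]+A[2]-A[3];print(np.degrees(np.arctan2(e[1],e[0])))
h=unproj('w1.png',[[266,209]],120);print(h)
s=env.observe();c=(A.mean(0)+h[0])/2
print((s['tool_rot'].T@(c-s['eef_pos']))/30, s['eef_pos'])
```

```text
[[553.2 194.8  70. ]
 [537.  122.1  70. ]
 [428.5 147.7  70. ]
 [445.6 220.   70. ]] [491.07916469 171.13926302  70.        ]
-13.234265427050799
-102.92440874870434
[[493.03552486 171.4166887  120.        ]]
[-0.02164165 -0.16727053 10.31500076] [491.72957512 166.6729249  404.45695275]
```

Request:
send_rows([
  [[0,-0.16,0.8,0,85],[0,0,0.9,0,85],[0,0,0.9,0,85],[0,0,0.9,0,85],[0,0,0.9,0,85],[0,0,0.6,0,85],[0,0,0.25,0,85],[0,0,0,0,85],[0,0,0,0,85]],
], force=80)

```text
t: 4.45
eef_pos: [493.2, 172.8, 248.1]
tool_rot: [[0.977, -0.215, 0.002], [-0.215, -0.977, 0.0], [0.002, -0.001, -1.0]]
wrist_force: [0.9, -0.9, -0.3]
width: 0.999
gripper_force: 0.0
```

Request:
send_rows([
  [[0,0,0,0,60],[0,0,0,0,40],[0,0,0,0,20],[0,0,0,0,20],[0,0,0,0,20],[0,0,0,0,20],[0,0,0,0,20],[0,0,0,0,20]],
])

```text
t: 5.25
eef_pos: [492.9, 172.9, 247.8]
tool_rot: [[0.977, -0.214, 0.001], [-0.214, -0.977, -0.0], [0.001, 0.0, -1.0]]
wrist_force: [-1.1, -1.6, 5.7]
width: 0.317
gripper_force: 79.8
```

Request:
send_rows([
  [[0,0,-0.1,0,20],[0,0,-0.3,0,20],[0,0,-0.5,0,20],[0,0,-0.7,0,20],[0,0,-0.7,0,20],[0,0,-0.5,0,20],[0,0,-0.2,0,20],[0,0,0,0,20],[0,0,0,0,20],[0,0,0,0,20]],
])

```text
t: 6.25
eef_pos: [492.1, 172.7, 335.8]
tool_rot: [[0.977, -0.214, -0.003], [-0.214, -0.977, -0.001], [-0.003, 0.001, -1.0]]
wrist_force: [0.4, -0.6, -5.3]
width: 0.319
gripper_force: 79.0
```

Run:
```python
from h import *
s=env.observe(); print(s['t'],s['eef_pos'],s['wrist_force'],s['torque'],s['width'],s['gripper_force'])
x=np.array([500.6,-187,s['eef_pos'][2]])
for T in (np.array([500.6,-187+78,0]),): print((s['tool_rot'].T@(T-s['eef_pos']))/30)
print(s['tool_rot'][:,1], s['q'])
```

```text
6.25 [492.11531841 172.69124539 335.82932966] [ 0.36879647 -0.59836883 -5.29320199] [-0.06531187 -0.018119   -0.00198351] 0.3188790695049759 78.96037101745605
[ 2.31135012  9.0960309  11.20174493]
[-0.21372448 -0.9768929   0.00145272] [ 0.03464173  0.35038892 -0.52054881  1.68013692  0.18652151  1.16373885
 -2.32055377]
```

Request:
send_rows([
  [[0,0,0,-1,20],[0,0,0,-1,20],[0,0,0,-0.75,20],[0,0.5,0,0,20],[0,1,0,0,20],[0,1,0,0,20],[0,1,0,0,20],[0,1,0,0,20],[0,1,0,0,20],[0,1,0,0,20]],
])

```text
t: 7.25
eef_pos: [497.0, -23.2, 336.3]
tool_rot: [[1.0, 0.025, -0.002], [0.025, -1.0, 0.0], [-0.002, -0.0, -1.0]]
wrist_force: [0.1, 0.3, -4.4]
width: 0.319
gripper_force: 79.3
```

Request:
send_rows([
  [[0,1,0,0,20],[0,1,0,0,20],[0,0.7,0,0,20],[0,0.2,0,0,20],[0,0,0.3,0,20],[0,0,0.3,0,20],[0,0,0.3,0,20],[0,0,0,0,20],[0,0,0,0,20]],
])

```text
t: 8.15
eef_pos: [499.4, -107.9, 309.6]
tool_rot: [[1.0, 0.026, -0.001], [0.026, -1.0, 0.001], [-0.001, -0.001, -1.0]]
wrist_force: [1.1, 0.1, -4.6]
width: 0.317
gripper_force: 79.3
```

Run:
```python
from h import *
s=env.observe(); print(s['t'],s['eef_pos'],s['tool_rot'],s['wrist_force'],s['width'])
d=snap('wrist','w2.png');snap('scene','s2.png')
im=cv2.imread('pics/s2.png')
a=cv2.resize(im[150:290,210:390],None,fx=3,fy=3,interpolation=cv2.INTER_CUBIC)
b=cv2.imread('pics/w2.png'); b=cv2.resize(b,None,fx=.45,fy=.45)
o=np.zeros((420,792,3),np.uint8);o[:,:540]=a;o[:189,540:]=b;cv2.imwrite('pics/v2.png',o)
```

```text
8.15 [ 499.4172581  -107.9282613   309.63640717] [[ 9.99652329e-01  2.63411796e-02 -1.16784898e-03]
 [ 2.63418900e-02 -9.99652814e-01  5.97115308e-04]
 [-1.15171480e-03 -6.27671058e-04 -9.99999140e-01]] [ 1.13621962  0.14689529 -4.62916345] 0.31708460394361104
```

View pics/v2.png

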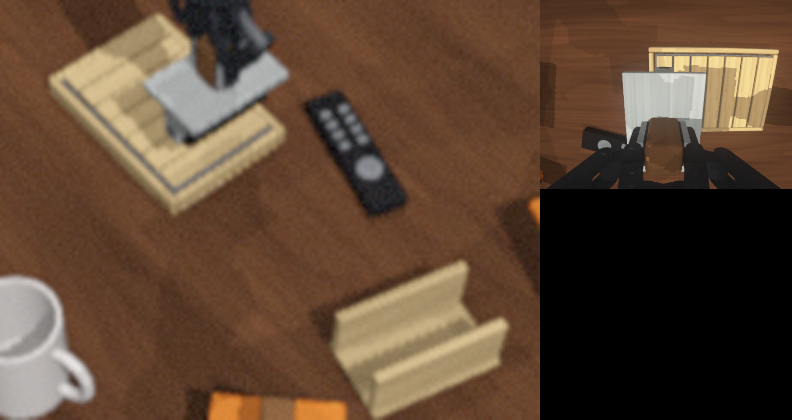

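The composite shows the roller held level over the first slats at the near-remote end of the tray. The rest is empty at about (420,340) in the left crop. Now I'll feel downward.

Request:
send_rows([
  [[0,0,0.25,0,20],[0,0,0.25,0,20],[0,0,0.2,0,20],[0,0,0.05,0,20],[0,0,0,0,20],[0,0,0,0,20]],
])

```text
t: 8.85
eef_pos: [499.7, -108.9, 287.8]
tool_rot: [[1.0, 0.025, 0.0], [0.025, -1.0, -0.0], [0.0, 0.0, -1.0]]
wrist_force: [0.3, 0.9, -5.0]
width: 0.318
gripper_force: 79.4
```

Request:
send_rows([
  [[0,0,0.03,0,20],[0,0,0.03,0,20],[0,0,0.03,0,20],[0,0,0,0,20],[0,0,0,0,20]],
])

```text
t: 9.35
eef_pos: [499.5, -108.9, 285.0]
tool_rot: [[1.0, 0.025, -0.0], [0.025, -1.0, -0.0], [-0.0, 0.0, -1.0]]
wrist_force: [1.2, -1.0, -4.7]
width: 0.319
gripper_force: 79.4
```

Request:
send_rows([
  [[0,0,0.03,0,20],[0,0,0.03,0,20],[0,0,0.03,0,20],[0,0,0,0,20],[0,0,0,0,20]],
])

```text
t: 9.85
eef_pos: [499.5, -108.9, 282.2]
tool_rot: [[1.0, 0.025, -0.0], [0.025, -1.0, -0.0], [-0.0, -0.0, -1.0]]
wrist_force: [0.2, 0.3, -4.5]
width: 0.319
gripper_force: 79.4
```

Request:
send_rows([
  [[0,0,0.03,0,20],[0,0,0.03,0,20],[0,0,0.03,0,20],[0,0,0,0,20],[0,0,0,0,20]],
])

```text
t: 10.35
eef_pos: [499.5, -108.9, 279.5]
tool_rot: [[1.0, 0.025, -0.0], [0.025, -1.0, -0.0], [-0.0, 0.0, -1.0]]
wrist_force: [-0.0, -0.5, -4.9]
width: 0.317
gripper_force: 79.4
```

Request:
send_rows([
  [[0,0,0.03,0,20],[0,0,0.03,0,20],[0,0,0.03,0,20],[0,0,0,0,20],[0,0,0,0,20]],
])

```text
t: 10.85
eef_pos: [499.5, -108.9, 276.9]
tool_rot: [[1.0, 0.025, -0.0], [0.025, -1.0, -0.0], [-0.0, 0.0, -1.0]]
wrist_force: [0.5, -0.0, -5.0]
width: 0.317
gripper_force: 79.4
```

Request:
send_rows([
  [[0,0,0.03,0,20],[0,0,0.03,0,20],[0,0,0.03,0,20],[0,0,0,0,20],[0,0,0,0,20]],
])

```text
t: 11.35
eef_pos: [499.5, -108.9, 274.1]
tool_rot: [[1.0, 0.024, -0.0], [0.024, -1.0, -0.0], [-0.0, 0.0, -1.0]]
wrist_force: [0.2, -0.2, -4.9]
width: 0.314
gripper_force: 79.4
```

Request:
send_rows([
  [[0,0,0.03,0,20],[0,0,0.03,0,20],[0,0,0.03,0,20],[0,0,0,0,20],[0,0,0,0,20]],
])

```text
t: 11.85
eef_pos: [499.5, -108.9, 271.4]
tool_rot: [[1.0, 0.024, -0.0], [0.024, -1.0, -0.0], [-0.0, 0.0, -1.0]]
wrist_force: [0.5, -0.3, -4.5]
width: 0.319
gripper_force: 79.4
```

Request:
send_rows([
  [[0,0,0.03,0,20],[0,0,0.03,0,20],[0,0,0.03,0,20],[0,0,0,0,20],[0,0,0,0,20]],
])

```text
t: 12.35
eef_pos: [499.5, -108.9, 268.8]
tool_rot: [[1.0, 0.025, -0.0], [0.025, -1.0, -0.0], [-0.0, 0.0, -1.0]]
wrist_force: [-0.6, 0.1, -5.1]
width: 0.318
gripper_force: 79.4
```

Request:
send_rows([
  [[0,0,0.03,0,20],[0,0,0.03,0,20],[0,0,0.03,0,20],[0,0,0,0,20],[0,0,0,0,20]],
])

```text
t: 12.85
eef_pos: [499.7, -108.9, 266.9]
tool_rot: [[1.0, 0.025, 0.001], [0.025, -1.0, -0.0], [0.001, 0.0, -1.0]]
wrist_force: [-1.4, 0.7, 2.5]
width: 0.317
gripper_force: 80.1
```

Request:
send_rows([
  [[0,0,0.02,0,20],[0,0,0.02,0,20],[0,0,0,0,20],[0,0,0,0,20]],
])

```text
t: 13.25
eef_pos: [499.7, -108.9, 265.0]
tool_rot: [[1.0, 0.025, 0.0], [0.025, -1.0, -0.0], [0.0, 0.0, -1.0]]
wrist_force: [-1.4, 0.3, 3.5]
width: 0.318
gripper_force: 80.1
```

Request:
send_rows([
  [[0,0,0.02,0,20],[0,0,0.015,0,20],[0,0,0,0,20],[0,0,0,0,20]],
])

```text
t: 13.65
eef_pos: [499.7, -109.0, 263.8]
tool_rot: [[1.0, 0.025, 0.0], [0.025, -1.0, -0.0], [0.0, 0.0, -1.0]]
wrist_force: [-1.6, 0.2, 2.9]
width: 0.321
gripper_force: 80.1
```

Request:
send_rows([
  [[0,0,0.015,0,20],[0,0,0.015,0,20],[0,0,0,0,20],[0,0,0,0,20]],
])

```text
t: 14.05
eef_pos: [499.7, -109.0, 263.2]
tool_rot: [[1.0, 0.024, 0.0], [0.024, -1.0, -0.0], [0.0, 0.0, -1.0]]
wrist_force: [-0.9, -0.4, 4.5]
width: 0.316
gripper_force: 80.4
```

Request:
send_rows([
  [[0,0,0.015,0,20],[0,0,0,0,20],[0,0,0,0,20]],
])

```text
t: 14.35
eef_pos: [499.7, -108.9, 263.1]
tool_rot: [[1.0, 0.024, 0.001], [0.024, -1.0, -0.0], [0.001, 0.0, -1.0]]
wrist_force: [-1.9, 0.1, 7.2]
width: 0.315
gripper_force: 80.8
```

Home found at TCP z ≈ 263.1 with about 12 N net. Now I'll roll.

Request:
send_rows([
  [[0,0.1,0,0,20],[0,0.15,0,0,20],[0,0.15,0,0,20],[0,0.15,0,0,20]],
])

```text
t: 14.75
eef_pos: [500.1, -123.9, 263.1]
tool_rot: [[1.0, 0.027, 0.0], [0.027, -1.0, 0.002], [0.0, -0.002, -1.0]]
wrist_force: [-2.8, 1.0, 8.6]
width: 0.318
gripper_force: 81.0
```

Request:
send_rows([
  [[0,0.15,0,0,20],[0,0.15,0,0,20],[0,0.15,0,0,20],[0,0.15,0,0,20],[0,0.15,0,0,20],[0,0.15,0,0,20],[0,0.15,0,0,20],[0,0.15,0,0,20]],
])

```text
t: 15.55
eef_pos: [500.9, -161.4, 263.2]
tool_rot: [[1.0, 0.026, -0.0], [0.026, -1.0, -0.0], [-0.0, 0.0, -1.0]]
wrist_force: [-3.6, 0.6, 7.6]
width: 0.315
gripper_force: 80.9
```

Request:
send_rows([
  [[0,0.15,0,0,20],[0,0.15,0,0,20],[0,0.15,0,0,20],[0,0.15,0,0,20],[0,0.15,0,0,20],[0,0.15,0,0,20],[0,0.15,0,0,20],[0,0.15,0,0,20],[0,0.15,0,0,20],[0,0.15,0,0,20]],
])

```text
t: 16.55
eef_pos: [501.9, -206.0, 263.2]
tool_rot: [[1.0, 0.026, -0.0], [0.026, -1.0, -0.0], [-0.0, 0.0, -1.0]]
wrist_force: [-2.2, -0.2, 7.8]
width: 0.317
gripper_force: 80.9
```

Request:
send_rows([
  [[0,0.15,0,0,20],[0,0.15,0,0,20],[0,0.15,0,0,20],[0,0.15,0,0,20],[0,0.15,0,0,20],[0,0.15,0,0,20],[0,0.15,0,0,20],[0,0.15,0,0,20],[0,0.15,0,0,20]],
])

```text
t: 17.45
eef_pos: [503.0, -244.5, 263.2]
tool_rot: [[1.0, 0.026, -0.002], [0.026, -1.0, 0.005], [-0.001, -0.005, -1.0]]
wrist_force: [-3.8, 6.3, 11.1]
width: 0.316
gripper_force: 81.1
```

Request:
send_rows([
  [[0,0.12,0,0,20],[0,0.12,0,0,20],[0,0.12,0,0,20],[0,0.12,0,0,20],[0,0.12,0,0,20],[0,0.08,0,0,20],[0,0,0,0,20],[0,0,0,0,20],[0,0,0,0,20]],
])

```text
t: 18.35
eef_pos: [503.2, -268.1, 263.2]
tool_rot: [[1.0, 0.025, -0.0], [0.025, -1.0, -0.002], [-0.0, 0.002, -1.0]]
wrist_force: [-2.4, -0.8, 7.4]
width: 0.319
gripper_force: 80.7
```

Run:
```python
from h import *
s=env.observe(); print(s['t'],s['eef_pos'],s['wrist_force'],s['torque'])
```

```text
18.35 [ 503.18312003 -268.0721538   263.2068634 ] [-2.38267696 -0.77099611  7.40666854] [-0.13017356  0.73672231  0.17822125]
```

All slats end at the same hard height (263.2) with about 12 N held, so they are home. Lifting and returning to the rest.

Request:
send_rows([
  [[0,0,-0.1,0,20],[0,0,-0.4,0,20],[0,0,-0.7,0,20],[0,0,-0.8,0,20],[0,0,-0.5,0,20],[0,-0.5,0,0,20],[0,-1,0,0,20],[0,-1,0,0,20],[0,-1,0,0,20],[0,-1,0,0,20]],
])

```text
t: 19.35
eef_pos: [499.0, -129.5, 335.8]
tool_rot: [[1.0, 0.026, -0.003], [0.026, -1.0, 0.002], [-0.003, -0.002, -1.0]]
wrist_force: [0.9, 0.2, -4.9]
width: 0.317
gripper_force: 79.4
```

Request:
send_rows([
  [[0,-1,0,0,20],[0,-1,0,0,20],[0,-1,0,0,20],[0,-1,0,0,20],[0,-1,0,0,20],[0,-1,0,0,20],[0,-1,0,0,20],[0,-1,0,0,20],[0,-1,0,0,20],[0,-0.7,0,0,20]],
])

```text
t: 20.35
eef_pos: [490.7, 162.3, 336.1]
tool_rot: [[1.0, 0.029, -0.004], [0.029, -1.0, 0.002], [-0.003, -0.002, -1.0]]
wrist_force: [0.5, 0.1, -4.7]
width: 0.317
gripper_force: 79.4
```

Request:
send_rows([
  [[0,-0.4,0,0,20],[0,-0.1,0,0.9,20],[0,0,0,0.95,20],[0,0,0,0.9,20],[0,0,0,0,20],[0,0,0,0,20],[0,0,0,0,20]],
])

```text
t: 21.05
eef_pos: [492.4, 173.4, 337.1]
tool_rot: [[0.977, -0.213, -0.001], [-0.213, -0.977, -0.0], [-0.001, 0.001, -1.0]]
wrist_force: [0.5, 0.3, -4.6]
width: 0.315
gripper_force: 79.3
```

Run:
```python
from h import *
snap('wrist','w3.png');snap('scene','s3.png')
s=env.observe(); print(s['t'],s['eef_pos'],s['tool_rot'].round(4),s['wrist_force'])
print((s['tool_rot'].T@(np.array([492.9,172.8,247.8])-s['eef_pos']))/30)
im=cv2.imread('pics/s3.png')
a=cv2.resize(im[200:300,290:410],None,fx=3.6,fy=3.6,interpolation=cv2.INTER_CUBIC)
b=cv2.resize(cv2.imread('pics/w3.png'),None,fx=.64,fy=.64)
o=np.zeros((360,432+358,3),np.uint8);o[:,:432]=a;o[:268,432:]=b[:268,:358];cv2.imwrite('pics/v3.png',o)
```

```text
21.15 [492.50143504 173.46184157 337.30777528] [[ 9.770e-01 -2.133e-01 -4.000e-04]
 [-2.133e-01 -9.770e-01 -2.000e-04]
 [-4.000e-04  2.000e-04 -1.000e+00]] [ 0.25418692  0.23902405 -3.91085216]
[0.01878528 0.01801017 2.98359016]
```

View pics/v3.png

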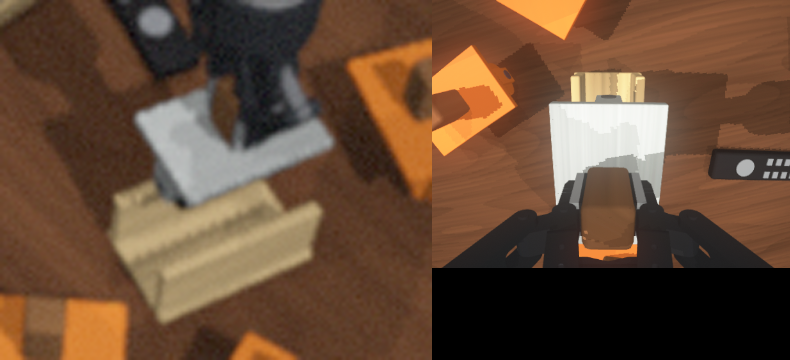

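The roller hangs level above the empty rest, aligned with the rails. I'll lower it.

Request:
send_rows([
  [[0,0,0.4,0,20],[0,0,0.5,0,20],[0,0,0.5,0,20],[0,0,0.4,0,20],[0,0,0.3,0,20],[0,0,0.3,0,20],[0,0,0.3,0,20],[0,0,0.15,0,20],[0,0,0,0,20],[0,0,0,0,20]],
])

```text
t: 22.15
eef_pos: [492.8, 173.7, 252.2]
tool_rot: [[0.977, -0.214, 0.001], [-0.214, -0.977, 0.0], [0.001, -0.0, -1.0]]
wrist_force: [0.2, -0.9, -4.6]
width: 0.318
gripper_force: 79.5
```

Request:
send_rows([
  [[0,0.03,0.05,0,20],[0,0,0.05,0,20],[0,0,0.04,0,20],[0,0,0,0,20],[0,0,0,0,20]],
])

```text
t: 22.65
eef_pos: [492.5, 172.7, 247.9]
tool_rot: [[0.977, -0.214, 0.0], [-0.214, -0.977, 0.0], [0.0, -0.0, -1.0]]
wrist_force: [0.3, 0.8, -4.9]
width: 0.321
gripper_force: 79.4
```

Request:
send_rows([
  [[0,0,0.03,0,20],[0,0,0.02,0,20],[0,0,0,0,20],[0,0,0,0,20]],
])

```text
t: 23.05
eef_pos: [492.4, 172.9, 247.8]
tool_rot: [[0.977, -0.214, 0.001], [-0.214, -0.977, -0.001], [0.001, 0.0, -1.0]]
wrist_force: [-3.5, -1.4, 5.8]
width: 0.319
gripper_force: 80.9
```

Seated on the rails. I'll release, back off upwards and look.

Request:
send_rows([
  [[0,0,-0.02,0,35],[0,0,0,0,50],[0,0,0,0,70],[0,0,0,0,85],[0,0,0,0,85],[0,0,0,0,85],[0,0,-0.3,0,85],[0,0,-0.7,0,85],[0,0,-1,0,85],[0,0,-1,0,85]],
])

```text
t: 24.05
eef_pos: [492.2, 172.7, 338.2]
tool_rot: [[0.977, -0.214, -0.0], [-0.214, -0.977, 0.0], [-0.0, 0.0, -1.0]]
wrist_force: [0.7, 0.3, 0.1]
width: 0.997
gripper_force: 0.0
```

Request:
send_rows([
  [[0,0,-1,0,85],[0,0,-0.7,0,85],[0,0,-0.3,0,85],[0,0,0,0,85],[0,0,0,0,85]],
])

```text
t: 24.55
eef_pos: [492.1, 172.5, 396.0]
tool_rot: [[0.977, -0.214, -0.002], [-0.214, -0.977, -0.001], [-0.001, 0.001, -1.0]]
wrist_force: [-0.6, -0.3, 0.2]
width: 0.993
gripper_force: 0.0
```

Run:
```python
from h import *
snap('wrist','w4.png');snap('scene','s4.png')
im=cv2.imread('pics/s4.png')
a=cv2.resize(im[145:290,210:390],None,fx=2.5,fy=2.5,interpolation=cv2.INTER_CUBIC)
b=cv2.resize(cv2.imread('pics/w4.png'),None,fx=.6,fy=.6)
o=np.zeros((362,450+336,3),np.uint8);o[:a.shape[0],:450]=a;o[:252,450:]=b;cv2.imwrite('pics/v4.png',o)
s=env.observe(); print(s['t'],s['eef_pos'],s['wrist_force'],s['width'])
```

```text
24.65 [492.00320962 172.38652508 395.30128096] [ 0.66447419 -0.19277386 -0.21312991] 0.9922808605072193
```

View pics/v4.png

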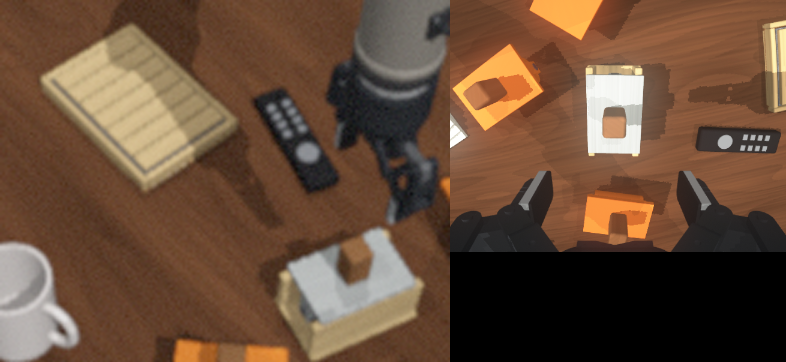

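The roller hangs in its rest as before, with the plate on the rails. The slats look flush and the remote and mug have not moved. Handing in.

```bash
python3 -c "
from workcell import env
print(env.finish_job())"
```

```text
the job is handed in; nothing more can be done
None
```

The job is handed in at about 25 s of the 67 s allowed: all seven slats were rolled to the same hard-stop height at 12–16 N measured net push, and the roller is back upright in its rest with the gripper clear; no verdict came back, and the wheel's rotation was not checked directly.

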